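# Close the dry canister and pump it out

## Robot

A 6-joint arm with a two-finger parallel gripper is mounted at the origin on the work surface. World frame = base frame: x ahead of the robot, y to its left, z up, the work surface at z = 0. Lengths are in m, angles in rad, forces in N, time in s.
With the tool pointing down it reaches from about 0.325 to 0.9 m from the base axis. Payload 6.1 kg.
Tool frame: the origin (TCP) lies midway between the tips of the shut fingers; the grasp point (between the pads) lies behind it (r.tcp_to_grasp is the x of the grasp point in the tool frame, in m); x points along the fingers, y is the direction in which the jaws open and shut, and the axes are right-handed (so a half turn about x gives the same grasp; the last joint's range is limited). The gripper opens to 87 mm and grips with 3 to 60 N. Pads are 19 mm wide; open, the fingers measure 117 mm over their backs; the gripper's body (75 mm by 190 mm) begins 51 mm behind the grasp point.
Start: joints at [1.121, 0.22, 1.526, -0, 1.395, -0.126], TCP at [0.199, 0.593, 0.223] pointing down, gripper open.
Joint ranges: [-2.98, 2.98], [-0.91, 2.08], [0.09, 2.57], [-1.24, 4.39], [0.2, 2.65], [-2.68, 2.68]. Speed limits (rad/s): [2.57, 2.57, 3.01, 3.14, 3.14, 3.14].

## Interface

Orientations are given as a unit quaternion [w, x, y, z].
In Python, from bench import r gives the robot as it stands. The module is installed in compiled form; this text tells all that it offers.
- The arm moves only by the tool send_rows, never from a script. Its argument "moves" is one flat list of numbers, 7 for each row, row after row: the finger opening in m, from 0 to 0.087, then the shift along the tool's x, y, z in m, then the turn, a rotation vector about the tool's x, y, z in degrees. In form: [hand, tx, ty, tz, wx, wy, wz, hand, tx, ty, tz, wx, wy, wz, ...]. A call has 1 to 20 rows; each row shifts and turns the commanded pose from where the row before left it, along the tool's axes as they then stand; what a row does not reach is not made up. A row lasts 1/12 s, in which the tool goes at most 41.7 mm and 7.16 degrees, less where a joint would pass 70% of its speed; a pose out of reach is approached as far as the arm can. A call with a gripper value outside its range is refused whole. The fingers move at their own pace and stop on an object; the grip force is fixed at half the most. Time passes only in rows, so rows that do not move let the fingers close. It gives the time, the measured TCP pose, the force and the opening at its end, in the units of the state.
- r.observe(): the state, without advancing time (a new reading comes with each control period).
- r.snapshot(name): name is "scene" or "top"; returns the picture (420x560x3 uint8, red, green, blue); there is no depth.
- r.get_calibration(name): a dict with "mtx" (3x3 intrinsics, pixels), "eye" and "attitude" of the camera in the world. Camera axes: x right, y down, z forward; pixel columns grow to the right and rows downward; lengths in m; the calibration is good to about 2 mm. A picture is of the moment at which its call begins. get_calibration takes no time and is no camera call.
- r.hand_in(): hands the job in, once; it reports no verdict.
Trained networks look in the newest picture that a camera, given by its name, has taken for a name from the list of things; names that differ only in an ending like _2 or _b are one class to them, and where a whole thing is asked for, a point or a joint stands for the part that bears it (a point fixed in the world has none). Each returns a list of dicts, best first, with "p" (0 to 1); they miss things now and then, are a little off and sometimes report something else, mostly with a low value. They report only what shows in the picture. A call takes as long as a camera call. They do not tell look-alikes from the thing itself.
- r.trace(camera, thing): "mask" (420x560 bool, what is visible of it) and "pixel" ([column, row] in pixels, amid what is visible of it).
The state is a dict: "t": time; "joints": joint angles; "joint_velocities": joint speeds; "tau": joint torques, N m; "ee_pos": TCP position; "orientation": TCP orientation; "ft_force": force on the tool from outside, world axes, zero at the start; "moment": the same for the moment, N m; "opening": finger opening in m.
Only numpy, scipy, OpenCV 4.12 (cv2) and the standard library are available. Lean on these libraries where they do the work, as an engineer would, in place of code of your own. Each camera call takes 0.05 s, during which the arm holds its last target. There are 200 camera calls.

## Task

Close the open component canister with the pump lid (the wide one with the spring plunger): set it on the rim and press it down until it is fully home and level all round. Then pump the plunger twice with full strokes, each right down to its stop and all the way up again. Press without forcing anything, and leave the plain lid and the other things on the bench where they are.

Things in the scene. Friction and masses are not known exactly. Their poses are not given: they have to be found in the camera images.
- canister: open aluminium canister, round, 116 mm outside diameter, 96 mm bore, 100 mm high, screwed to the bench by a dark foot disc 140 mm wide, 4 mm thick. Origin: centre of its underside, z up. On its rim a black rubber seal ring (102 to 112 mm in diameter) in four separate quarters, centred on the canister's +x, +y, -x and -y, stands 4 to 6 mm proud, unevenly
- canister_rim (a point): centre of the mouth, at the metal rim's height (100 mm). Each seal quarter gives only under about 5.5 N and stays where pushed, so a lid just laid on stands 4 to 6 mm high. To reach the metal: about 20 N in the middle, or 10 to 18 N on the lid's edge above one quarter after another (one side alone leaves the other standing). Lid and canister bear at most 50 N
- pump_lid: loose grey pump lid, 0.24 kg, right way up on the bench: 90 mm plug 8 mm tall, chamfered foot; above it a flat flange 116 mm wide, 8 mm thick; in the centre a fixed collar 44 mm wide, 34 mm tall, to grip it by; the plunger stands out of it. Origin: centre of the plug's underside, z up; flange top 16 mm, collar top 50 mm above it. Fully home, the origin is 8 mm below point canister_rim
- plunger_top (a point): centre of the top of the plunger's black head (34 mm diameter, 8 mm thick, on a 16 mm stem); at rest 76 mm above the pump lid's origin, 26 mm above the collar; 18 mm lower at its stop
- plunger (a joint): plunger travel in m: 0 fully up, 0.018 at its stop. A spring pushes it up: 3 N to start it, about 9 N at the stop; it comes up by itself when let go
- plain_lid: bystander: a smaller grey lid of 92 mm diameter with a plain 26 mm knob, no plunger, for another jar; it and the pump lid may lie in either place. Origin: centre of its underside, total height 36 mm. Leave it
- flux_bottle: bystander: amber bottle 48 mm in diameter, 105 mm tall, origin centre of its underside
- screw_jar: bystander: closed aluminium jar 64 mm in diameter, 75 mm tall, origin centre of its underside
- meter: bystander: black hand meter lying flat, 75 x 150 x 35 mm, origin centre of its underside
- driver: bystander: screwdriver lying on the bench
- carton: bystander: white carton 60 x 130 x 35 mm
- parts_tray: bystander: white divided tray 120 x 160 x 30 mm
Things that resemble listed ones, but are neither listed nor needed, are in the scene too. Leave any yellow look-alike of the pump_lid alone.

How it is judged:
By the outcome, as a careful person would: the job done as asked, in the order asked, and still so for the second after the job is handed in, with the robot touching nothing.
It also fails if it takes over 67 s, if anything falls off the work surface, if the arm or the gripper's body presses on something with over 40 N, if the wrist force passes 120 N, or if a joint passes its speed limit or range.

## Working session

There is one attempt and no reset: what is moved stays moved. The work goes in short steps, Python scripts to look and compute and a tool call to move; the robot and the scene stay as the last step left them, time stands still between calls to the robot, and variables do not carry over. Pictures are saved under pics/ and viewed, about 8 in all and at most 12, crops included, and the job is handed in when it is done.

Besides the shell and the picture viewer there is one more tool, called as name(argument=value, ...) on one line, values as JSON. send_rows: Moves the arm, as the interface text tells. Its arguments: {"type":"object","properties":{"moves":{"type":"array","items":{"type":"number"}}},"required":["moves"]}

```bash
mkdir -p pics; cat > h.py <<'E'
import numpy as np, cv2
from bench import r
def cal(n):
    c=r.get_calibration(n); K=np.array(c["mtx"],float); e=np.array(c["eye"],float); A=np.array(c["attitude"],float); return K,e,A
def Rm(A):
    from scipy.spatial.transform import Rotation as R
    return A if A.shape==(3,3) else R.from_quat(np.r_[A[1:],A[0]]).as_matrix()
def ray(n,px):
    K,e,A=cal(n); d=Rm(A)@np.linalg.solve(K,[px[0],px[1],1.]); return e,d/np.linalg.norm(d)
def atz(n,px,z):
    e,d=ray(n,px); return e+d*(z-e[2])/d[2]
def tri(p1,p2,n1="scene",n2="top"):
    e1,d1=ray(n1,p1);e2,d2=ray(n2,p2)
    s=np.linalg.lstsq(np.c_[d1,-d2],e2-e1,rcond=None)[0]
    a,b=e1+s[0]*d1,e2+s[1]*d2; return (a+b)/2,np.linalg.norm(a-b)
def proj(n,P):
    K,e,A=cal(n); q=K@(Rm(A).T@(np.array(P)-e)); return q[:2]/q[2]
def snap(n,f):
    im=r.snapshot(n); cv2.imwrite("pics/"+f,im[:,:,::-1]); return im
E
python3 - <<'E'
from h import *
print(r.get_calibration("scene"),r.get_calibration("top"),r.tcp_to_grasp)
print(r.observe())
for n in("scene","top"):
    snap(n,n+"0.png")
    for th in("canister","pump_lid","plain_lid"):
        print(n,th,[(round(d["p"],2),np.round(d["pixel"],1),d["mask"].sum()) for d in r.trace(n,th)])
E
```

```text
{'mtx': array([[453.84102389,   0.        , 275.09561232],
       [  0.        , 453.84102389, 215.48722355],
       [  0.        ,   0.        ,   1.        ]]), 'eye': array([ 0.91058034, -0.66846401,  1.16627734]), 'attitude': array([-0.30479625,  0.91782129,  0.24224679, -0.07758749])} {'mtx': array([[477.47411744,   0.        , 268.27925159],
       [  0.        , 477.47411744, 211.72492547],
       [  0.        ,   0.        ,   1.        ]]), 'eye': array([0.3282282 , 0.01737713, 1.675759  ]), 'attitude': array([-0.03716734,  0.71147441, -0.70052076,  0.04115125])} -0.0187
{'t': 0.0, 'joints': array([ 1.12089268e+00,  2.21233160e-01,  1.52762245e+00, -1.58125236e-05,
        1.39472118e+00, -1.26099278e-01]), 'joint_velocities': array([ 0.00107187,  0.00133857,  0.00128351, -0.00105074, -0.000361  ,
       -0.00076773]), 'tau': array([ 4.61560739e-04, -4.94596481e+01, -3.87384403e+01,  6.99812011e-02,
        5.67118416e-02, -1.35446603e-04]), 'ee_pos': array([0.19858945, 0.59194031, 0.22142692]), 'orientation': array([ 0.69766539,  0.11330745,  0.69805334, -0.11465579]), 'ft_force': array([-0.85014715,  0.28527131, -0.2148101 ]), 'moment': array([-0.01892016, -0.02288856,  0.04774841]), 'opening': 0.08707938413325257}
scene canister [(0.84, array([253.6, 281.2]), np.int64(2241)), (0.47, array([199.8, 399. ]), np.int64(1436))]
scene pump_lid [(0.97, array([267., 143.]), np.int64(701)), (0.94, array([240.5, 173.7]), np.int64(756)), (0.78, array([308.8, 176. ]), np.int64(733))]
scene plain_lid [(0.79, array([263.8, 205.1]), np.int64(514))]
top canister [(0.88, array([317.1, 199.8]), np.int64(1312))]
top pump_lid [(0.73, array([171.1, 268.4]), np.int64(906)), (0.6, array([185.6, 214.2]), np.int64(893)), (0.5, array([386.5, 239.2]), np.int64(309))]
top plain_lid []
```

View pics/scene0.png

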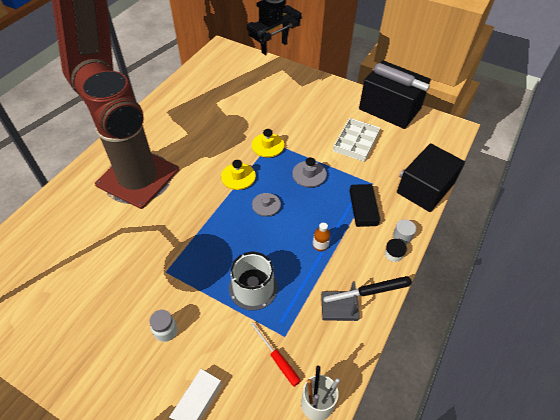

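View pics/top0.png

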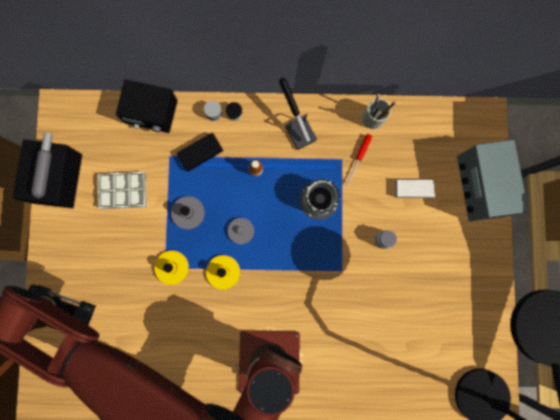

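The scene view shows the grey pump lid at about (310,172), the plain lid at (265,204), two yellow look-alikes and the canister at (253,280). In the top view the pump lid is at (187,212) and the canister at (320,200). Next I fit silhouettes in both views.

```bash
cat >> h.py <<'E'
from scipy.optimize import minimize
LID=[(45,0,8),(58,8,16),(22,16,50),(8,50,68),(17,68,76)]
CAN=[(58,0,100),(56,100,105)]; CANF=CAN+[(70,0,4)]
def sil(n,p,parts,S=8):
    t=np.linspace(0,2*np.pi,48); m=np.zeros((420*S//2,560*S//2),np.uint8)
    m=np.zeros((1680,2240),np.uint8)
    for rr,a,b in parts:
        P=np.array([[p[0]+rr/1e3*np.cos(u),p[1]+rr/1e3*np.sin(u),p[2]+z/1e3] for z in(a,b) for u in t])
        q=np.array([proj(n,x) for x in P])*4+1.5
        cv2.fillConvexPoly(m,cv2.convexHull(q.round().astype(np.int32)),1)
    return cv2.resize(m.astype(np.float32),(560,420),interpolation=cv2.INTER_AREA)
def fit(masks,parts,x0,freez=True):
    def c(p):
        q=p if freez else [p[0],p[1],x0[2]]
        return sum(np.abs(sil(n,q,parts)-m).sum()/m.sum() for n,m in masks.items())
    s=minimize(c,x0 if freez else x0[:2],method="Nelder-Mead",options=dict(xatol=2e-4,fatol=1e-4,initial_simplex=None if 0 else np.vstack([x0 if freez else x0[:2]]+[np.array(x0 if freez else x0[:2])+.012*np.eye(3 if freez else 2)[i] for i in range(3 if freez else 2)])))
    return s.x,s.fun
def near(n,th,P):
    L=r.trace(n,th); g=proj(n,P)
    L=[d for d in L if np.hypot(*(np.array(d["pixel"])-g))<25]
    return L[0]["mask"].astype(np.float32) if L else None
E
python3 - <<'E'
from h import *
for th,s,t,z,sets in(("pump_lid",(309,176),(187,212),.03,[LID]),("canister",(253.6,281),(319,200),.05,[CAN,CANF])):
    P,g=tri(s,t); print(th,"tri",P.round(4),g)
    m={n:near(n,th,P) for n in("scene","top")}
    print({n:None if v is None else v.sum() for n,v in m.items()})
    m={n:v for n,v in m.items() if v is not None}
    for parts in sets:
        x0=np.array([P[0],P[1],0.])
        print("joint",fit(m,parts,x0))
        for n in m: print(n,"z=0",fit({n:m[n]},parts,x0,False))
E
```

```text
pump_lid tri [0.508  0.2951 0.0008] 0.0026838643719749875
{'scene': np.float32(733.0), 'top': np.float32(893.0)}Traceback (most recent call last):
  File "<stdin>", line 9, in <module>
  File "h.py", line 35, in fit
    s=minimize(c,x0 if freez else x0[:2],method="Nelder-Mead",options=dict(xatol=2e-4,fatol=1e-4,initial_simplex=None if 0 else np.vstack([x0 if freez else x0[:2]]+[np.array(x0 if freez else x0[:2])+.012*np.eye(3 if freez else 2)[i] for i in range(3 if freez else 2)])))
    res = _minimize_neldermead(fun, x0, args, callback, bounds=bounds,
                               **options)
    fsim[k] = func(sim[k])
              ~~~~^^^^^^^^
    fx = function(np.copy(x), *(wrapper_args + args))
  File "h.py", line 34, in c
    return sum(np.abs(sil(n,q,parts)-m).sum()/m.sum() for n,m in masks.items())
  File "h.py", line 34, in <genexpr>
    return sum(np.abs(sil(n,q,parts)-m).sum()/m.sum() for n,m in masks.items())
                      ~~~^^^^^^^^^^^
  File "h.py", line 28, in sil
    q=np.array([proj(n,x) for x in P])*4+1.5
                ~~~~^^^^^
  File "h.py", line 17, in proj
    K,e,A=cal(n); q=K@(Rm(A).T@(np.array(P)-e)); return q[:2]/q[2]
          ~~~^^^
  File "h.py", line 4, in cal
    c=r.get_calibration(n); K=np.array(c["mtx"],float); e=np.array(c["eye"],float); A=np.array(c["attitude"],float); return K,e,A
ValueError: time passes only in moves, steps and waits
```

```bash
sed -i 's/^import numpy as np, cv2/import numpy as np, cv2, functools/; s/^def cal(n)/@functools.cache\ndef cal(n)/' h.py
python3 - <<'E'
from h import *
for th,s,t,z,sets in(("pump_lid",(309,176),(187,212),.03,[LID]),("canister",(253.6,281),(319,200),.05,[CAN,CANF])):
    P,g=tri(s,t)
    m={n:near(n,th,P) for n in("scene","top")}
    print({n:None if v is None else v.sum() for n,v in m.items()})
    m={n:v for n,v in m.items() if v is not None}
    for parts in sets:
        x0=np.array([P[0],P[1],0.])
        print("joint",fit(m,parts,x0))
        for n in m: print(n,"z=0",fit({n:m[n]},parts,x0,False))
    for n in m: np.save(f"m_{th}_{n}.npy",m[n])
E
```

```text
{'scene': np.float32(733.0), 'top': np.float32(893.0)}
joint (array([0.50726573, 0.29260117, 0.00288455]), np.float64(0.11215051263570786))
scene z=0 (array([0.50711259, 0.29520556]), np.float64(0.06207367032766342))
top z=0 (array([0.50750715, 0.29226329]), np.float64(0.041503358632326126))
{'scene': np.float32(2241.0), 'top': np.float32(1312.0)}
joint (array([ 0.56080609, -0.1683482 , -0.00111363]), np.float64(0.31076598167419434))
scene z=0 (array([ 0.56615681, -0.1719899 ]), np.float64(0.1184181198477745))
top z=0 (array([ 0.55287813, -0.1656944 ]), np.float64(0.17716272175312042))
joint (array([ 0.5610298 , -0.16698616,  0.00327668]), np.float64(0.08063404262065887))
scene z=0 (array([ 0.56023678, -0.16409721]), np.float64(0.041359882801771164))
top z=0 (array([ 0.56058721, -0.16776253]), np.float64(0.0278677586466074))
```

```bash
cat >> h.py <<'E'
from scipy.spatial.transform import Rotation as Ro
def go(P,yaw=None):
    """tool-frame shift to TCP P, and rotvec deg to exact downward keeping jaw yaw"""
    o=r.observe(); q=o["orientation"]; R=Ro.from_quat(np.r_[q[1:],q[0]]); M=R.as_matrix()
    y=M[:,1].copy(); y[2]=0
    if yaw is not None: y=np.array([np.cos(yaw),np.sin(yaw),0])
    y/=np.linalg.norm(y); x=np.array([0,0,-1.]); T=Ro.from_matrix(np.c_[x,y,np.cross(x,y)])
    print("t",round(o["t"],2),"pos",o["ee_pos"].round(4),"F",o["ft_force"].round(1),"open",round(o["opening"],4),"yaw",round(float(np.degrees(np.arctan2(y[1],y[0]))),2))
    print("axes\n",M.round(4)); print("turn",(R.inv()*T).as_rotvec(degrees=True).round(2))
    if P is not None: print("shift tool mm",(M.T@(np.array(P)-o["ee_pos"])*1e3).round(1),"after turn",(T.as_matrix().T@(np.array(P)-o["ee_pos"])*1e3).round(1))
E
python3 - <<'E'
from h import *
go([.5073,.2935,.14])
E
```

```text
t 0.7 pos [0.1989 0.5925 0.2226] F [-0.2  0.1  0.1] open 0.0867 yaw 71.45
axes
 [[ 0.      0.3182  0.948 ]
 [ 0.      0.948  -0.3182]
 [-1.      0.      0.    ]]
turn [-0.  0. -0.]
shift tool mm [  82.6 -185.3  387.5] after turn [  82.6 -185.3  387.5]
```

send_rows(moves=[0.087,0.006,-0.0155,0.0323,0,0,0,0.087,0.006,-0.0155,0.0323,0,0,0,0.087,0.006,-0.0155,0.0323,0,0,0,0.087,0.006,-0.0155,0.0323,0,0,0,0.087,0.006,-0.0155,0.0323,0,0,0,0.087,0.006,-0.0155,0.0323,0,0,0,0.087,0.006,-0.0155,0.0323,0,0,0,0.087,0.006,-0.0155,0.0323,0,0,0,0.087,0.006,-0.0155,0.0323,0,0,0,0.087,0.006,-0.0155,0.0323,0,0,0,0.087,0.006,-0.0155,0.0323,0,0,0,0.087,0.006,-0.015,0.0323,0,0,0,0.087,0,0,0,0,0,0,0.087,0,0,0,0,0,0])

```text
t: 1.87
ee_pos: [0.5082, 0.2917, 0.1501]
orientation: [0.697, 0.115, 0.698, -0.115]
ft_force: [-0.9, -0.3, -0.1]
opening: 0.087
```

```bash
python3 - <<'E'
from h import *
go([.5073,.2935,.021])
for n in("scene","top"):
    im=r.snapshot(n); c=proj(n,[.5073,.2935,.06]).round().astype(int)
    k=im[c[1]-50:c[1]+50,c[0]-50:c[0]+50]; k=cv2.resize(k,(400,400),interpolation=cv2.INTER_CUBIC)
    globals()[n]=k
cv2.imwrite("pics/a.png",np.hstack([scene,top])[:,:,::-1])
E
```

```text
t 1.87 pos [0.5082 0.2917 0.1501] F [-0.9 -0.3 -0.1] open 0.087 yaw 71.24
axes
 [[-9.000e-04  3.217e-01  9.469e-01]
 [-3.000e-04  9.469e-01 -3.217e-01]
 [-1.000e+00 -5.000e-04 -7.000e-04]]
turn [-0.   -0.04  0.03]
shift tool mm [129.1   1.5  -1.4] after turn [129.1   1.4  -1.5]
```

View pics/a.png

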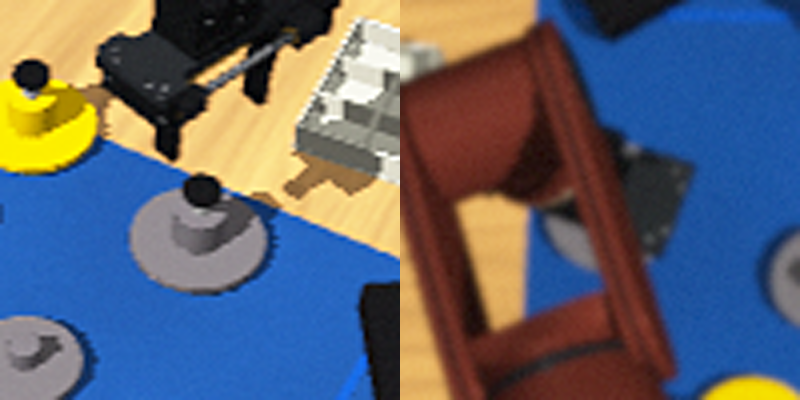

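Crop: left is the scene view, with the jaws over the lid and the fingertips at (170,155) and (258,100). The plunger head is at (200,190). I'll descend straight and look at the force.

send_rows(moves=[0.087,0.03,0.0015,-0.0015,0,0,0,0.087,0.03,0,0,0,0,0,0.087,0.03,0,0,0,0,0,0.087,0.02,0,0,0,0,0,0.087,0.01,0,0,0,0,0,0.087,0.008,0,0,0,0,0,0.087,0,0,0,0,0,0,0.087,0,0,0,0,0,0])

```text
t: 2.63
ee_pos: [0.5067, 0.2961, 0.0236]
orientation: [0.698, 0.114, 0.698, -0.113]
ft_force: [-0.5, -0.6, -0.2]
opening: 0.0871
```

```bash
python3 - <<'E'
from h import *
go([.5073,.2935,.021])
im=r.snapshot("scene"); c=proj("scene",[.5073,.2935,.04]).round().astype(int)
k=im[c[1]-50:c[1]+50,c[0]-50:c[0]+50]; k=cv2.resize(k,(600,600),interpolation=cv2.INTER_CUBIC)
for z in (.021,): cv2.circle(k,tuple(((proj("scene",r.observe()["ee_pos"])-c+50)*6).astype(int)),3,(255,0,0),-1)
cv2.imwrite("pics/b.png",k[:,:,::-1])
E
```

```text
t 2.63 pos [0.5067 0.2961 0.0236] F [-0.5 -0.6 -0.2] open 0.0871 yaw 71.5
axes
 [[ 1.200e-03  3.173e-01  9.483e-01]
 [ 6.000e-04  9.483e-01 -3.174e-01]
 [-1.000e+00  9.000e-04  1.000e-03]]
turn [-0.    0.06 -0.05]
shift tool mm [ 2.6 -2.3  1.3] after turn [ 2.6 -2.3  1.3]
```

View pics/b.png

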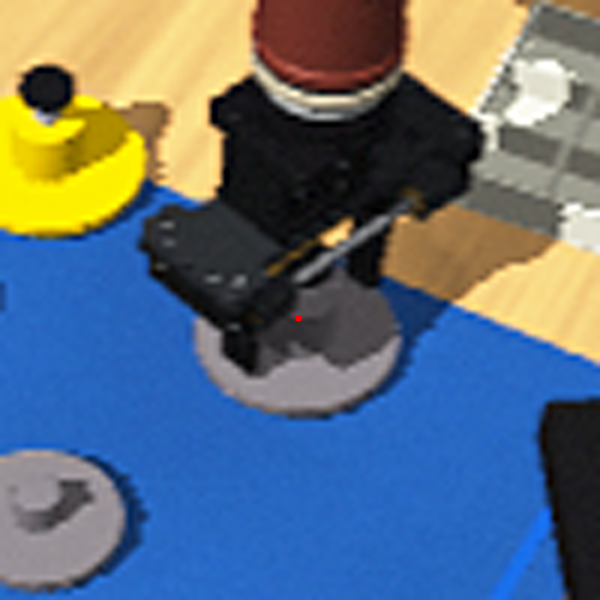

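The fingers straddle the collar (TCP mark at (297,318)) and nothing has touched. Lower 2 mm and close.

send_rows(moves=[0.087,0.002,-0.001,0,0,0,0,0.02,0,0,0,0,0,0,0.02,0,0,0,0,0,0,0.02,0,0,0,0,0,0,0.02,0,0,0,0,0,0,0.02,0,0,0,0,0,0,0.02,0,0,0,0,0,0,0.02,0,0,0,0,0,0])

```text
t: 3.35
ee_pos: [0.506, 0.2942, 0.0205]
orientation: [0.698, 0.114, 0.698, -0.114]
ft_force: [0.0, -0.2, -1.5]
opening: 0.0486
```

```bash
python3 - <<'E'
from h import *
go([.5604,-.1659,.20])
E
```

```text
t 3.35 pos [0.506  0.2942 0.0205] F [ 0.  -0.2 -1.5] open 0.0486 yaw 71.44
axes
 [[-1.000e-04  3.183e-01  9.480e-01]
 [-0.000e+00  9.480e-01 -3.183e-01]
 [-1.000e+00 -1.000e-04 -1.000e-04]]
turn [-0. -0.  0.]
shift tool mm [-179.5 -418.9  198. ] after turn [-179.5 -418.9  198. ]
```

send_rows(moves=[0.02,0,0,0,0,0,0,0.02,0,0,0,0,0,0,0.02,0,0,0,0,0,0,0.02,-0.01,0,0,0,0,0,0.02,-0.015,0,0,0,0,0,0.02,-0.02,0,0,0,0,0,0.02,-0.025,0,0,0,0,0,0.02,-0.025,0,0,0,0,0,0.02,-0.025,0,0,0,0,0,0.02,-0.02,0,0,0,0,0,0.02,0,0,0,0,0,0])

```text
t: 4.27
ee_pos: [0.5088, 0.2956, 0.1664]
orientation: [0.7, 0.116, 0.695, -0.112]
ft_force: [0.8, 0.9, -2.1]
opening: 0.043
```

```bash
python3 - <<'E'
from h import *
go([.5604,-.1659,.175])
E
```

```text
t 4.27 pos [0.5088 0.2956 0.1664] F [ 0.8  0.9 -2.1] open 0.043 yaw 71.46
axes
 [[ 0.0081  0.318   0.9481]
 [ 0.0035  0.9481 -0.318 ]
 [-1.      0.0059  0.0066]]
turn [-0.    0.38 -0.34]
shift tool mm [  -9.8 -421.1  195.7] after turn [  -8.6 -421.1  195.7]
```

send_rows(moves=[0.02,0,-0.015,0.007,0,0,0,0.02,0,-0.03,0.014,0,0,0,0.02,0,-0.03,0.014,0,0,0,0.02,0,-0.03,0.014,0,0,0,0.02,0,-0.03,0.014,0,0,0,0.02,0,-0.03,0.014,0,0,0,0.02,0,-0.03,0.014,0,0,0,0.02,0,-0.03,0.014,0,0,0,0.02,0,-0.03,0.014,0,0,0,0.02,0,-0.03,0.014,0,0,0,0.02,0,-0.03,0.014,0,0,0,0.02,0,-0.03,0.014,0,0,0,0.02,0,-0.03,0.014,0,0,0,0.02,0,-0.03,0.014,0,0,0,0.02,0,-0.015,0.007,0,0,0,0.02,0,0,0,0,0,0,0.02,0,0,0,0,0,0,0.02,0,0,0,0,0,0])

```text
t: 5.77
ee_pos: [0.5576, -0.165, 0.1595]
orientation: [0.697, 0.114, 0.699, -0.113]
ft_force: [0.5, -0.9, -2.5]
opening: 0.0434
```

```bash
python3 - <<'E'
from h import *
go([.5604,-.1659,.145])
o=r.observe()["ee_pos"]
im=r.snapshot("scene"); c=proj("scene",[.5604,-.1659,.12]).round().astype(int)
k=im[c[1]-60:c[1]+60,c[0]-60:c[0]+60]; cv2.imwrite("pics/c.png",cv2.resize(k,(600,600),interpolation=cv2.INTER_CUBIC)[:,:,::-1])
for n in("scene","top"):
    m=near(n,"pump_lid",[*o[:2],o[2]-.01])
    if m is not None:
        print(n,m.sum(),fit({n:m},LID[:3],np.array([o[0],o[1],o[2]-.0205]),False))
        np.save("held_"+n,m)
E
```

```text
t 5.77 pos [ 0.5576 -0.165   0.1595] F [ 0.5 -0.9 -2.5] open 0.0434 yaw 71.46
axes
 [[-1.600e-03  3.180e-01  9.481e-01]
 [ 1.500e-03  9.481e-01 -3.180e-01]
 [-1.000e+00  9.000e-04 -2.000e-03]]
turn [ 0.   -0.12 -0.05]
shift tool mm [14.5  0.1  3. ] after turn [14.5  0.1  2.9]
scene 796.0 (array([ 0.55735594, -0.1636368 ]), np.float64(0.792399525642395))
```

View pics/c.png

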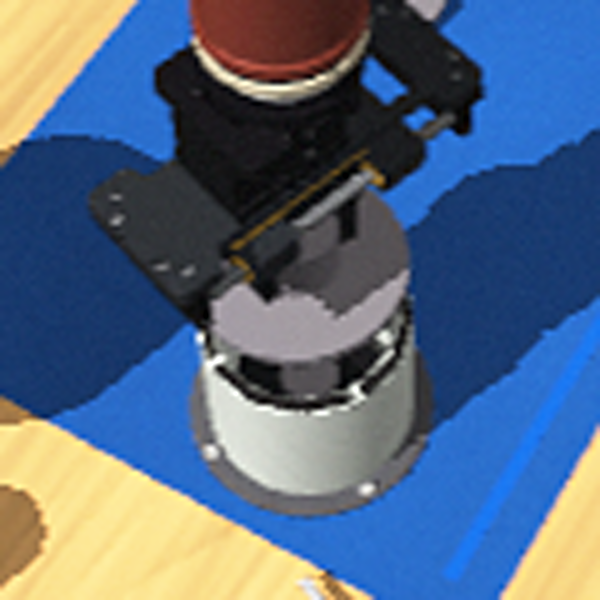

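```bash
python3 - <<'E'
from h import *
m=np.load("held_scene.npy")>0
cols=[c for c in range(560) if m[:,c].any()]
print(cols[0],cols[-1])
low=lambda a,c:(lambda v:np.nan if not v.any() else 419-np.argmax(v[::-1])+0.)(a[:,c]>.5)
cols=cols[5:-2]
t=np.linspace(0,2*np.pi,2000)
def sub(p):
    out=[]
    P=np.array([[p[0]+.058*np.cos(u),p[1]+.058*np.sin(u),p[2]+.008] for u in t]); q=np.array([proj("scene",x) for x in P])
    b=q[q[:,1]>q[:,1].mean()]; b=b[np.argsort(b[:,0])]
    return np.interp(cols,b[:,0],b[:,1])
L=np.array([low(m,c) for c in cols])+.5
for dz in(-.023,-.0205,-.018):
    z=.1605+dz
    s=minimize(lambda p:np.abs(sub([p[0],p[1],z])-L).sum(),[.558,-.164],method="Nelder-Mead",options=dict(xatol=1e-4,initial_simplex=[[.558,-.164],[.565,-.164],[.558,-.157]]))
    print(z,s.x,s.fun/len(L), "right edge resid")
print((sub([*s.x,z])-L).round(1))
from h import *
E
```

```text
234 272
0.1375 [ 0.5544624  -0.16313941] 0.2825010738547391 right edge resid
0.14 [ 0.55520033 -0.16425188] 0.2812935665685554 right edge resid
0.14250000000000002 [ 0.55593839 -0.16536111] 0.28010222381588434 right edge resid
[-0.   0.4 -0.2  0.1  0.3  0.5 -0.3 -0.2 -0.1 -0.  -0.  -0.1 -0.1  0.8
  0.6  0.4  0.2 -0.   0.6  0.3 -0.1  0.4 -0.1  0.3 -0.3 -0.   0.2  0.2
  0.2 -0.  -0.4 -1.2]
```

send_rows(moves=[0.02,0,0,0.001,0,0,0])

```text
t: 6.0
ee_pos: [0.5591, -0.1653, 0.1605]
orientation: [0.698, 0.114, 0.698, -0.113]
ft_force: [0.0, -0.5, -2.7]
opening: 0.0431
```

send_rows(moves=[0.02,0,0,0,0,0,0])

```text
t: 6.08
ee_pos: [0.5594, -0.1658, 0.1607]
orientation: [0.698, 0.114, 0.698, -0.114]
ft_force: [-0.7, -0.4, -2.3]
opening: 0.043
```

send_rows(moves=[0.02,0,0,0,0,0,0])

```text
t: 6.17
ee_pos: [0.5594, -0.166, 0.1607]
orientation: [0.698, 0.114, 0.698, -0.114]
ft_force: [0.4, 0.4, -2.6]
opening: 0.0433
```

send_rows(moves=[0.02,0,0,0,0,0,0])

```text
t: 6.25
ee_pos: [0.5593, -0.1662, 0.1607]
orientation: [0.698, 0.114, 0.698, -0.114]
ft_force: [0.6, -0.4, -2.0]
opening: 0.0431
```

```bash
cat > arc.py <<'E'
from h import *
t=np.linspace(0,2*np.pi,2000)
def arc(m,R,z,x0,trim=(5,2)):
    m=m>0; cols=[c for c in range(560) if m[:,c].any()]; cols=cols[trim[0]:len(cols)-trim[1]]
    L=np.array([419-np.argmax(m[::-1,c]) for c in cols])+.5
    def sub(p):
        q=np.array([proj("scene",[p[0]+R*np.cos(u),p[1]+R*np.sin(u),z]) for u in t[::5]])
        b=q[q[:,1]>q[:,1].mean()]; b=b[np.argsort(b[:,0])]; return np.interp(cols,b[:,0],b[:,1])
    x0=np.array(x0); s=minimize(lambda p:np.abs(sub(p)-L).sum(),x0,method="Nelder-Mead",options=dict(xatol=1e-4,initial_simplex=[x0,x0+[.007,0],x0+[0,.007]]))
    return s.x.round(4),s.fun/len(L)
E
python3 - <<'E'
from arc import *
print("lid on bench",arc(np.load("m_pump_lid_scene.npy"),.058,.008,[.507,.294]))
print("can foot",arc(np.load("m_canister_scene.npy"),.070,.0,[.56,-.166],(3,3)))
m=near("scene","pump_lid",[.5593,-.166,.15]); print("held now",arc(m,.058,.148,[.558,-.165]))
E
```

```text
lid on bench (array([0.5071, 0.2981]), np.float64(0.27124361651870654))
can foot (array([ 0.5604, -0.1627]), np.float64(0.2860483978265858))
held now (array([ 0.5552, -0.1643]), np.float64(0.28123087636472555))
```

```bash
python3 - <<'E'
from h import *
im=r.snapshot("scene"); c=proj("scene",[.5604,-.1659,.11]).round().astype(int); S=10
k=cv2.resize(im[c[1]-30:c[1]+30,c[0]-40:c[0]+40],None,fx=S,fy=S,interpolation=cv2.INTER_CUBIC)
def circ(x,y,z,R,col):
    q=np.array([proj("scene",[x+R*np.cos(u),y+R*np.sin(u),z]) for u in np.linspace(0,6.283,90)])
    q=(q-c+[40,30]+.5)*S; cv2.polylines(k,[q.round().astype(np.int32)],True,col,1)
circ(.5602,-.1641,.100,.058,(255,0,0)); circ(.5602,-.1641,0.004,.070,(255,0,0))
circ(.5591,-.1642,.148,.058,(0,255,0));circ(.5591,-.1642,.156,.058,(0,255,255))
cv2.imwrite("pics/d.png",k[:,:,::-1])
E
```

```text
(no output)
```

View pics/d.png

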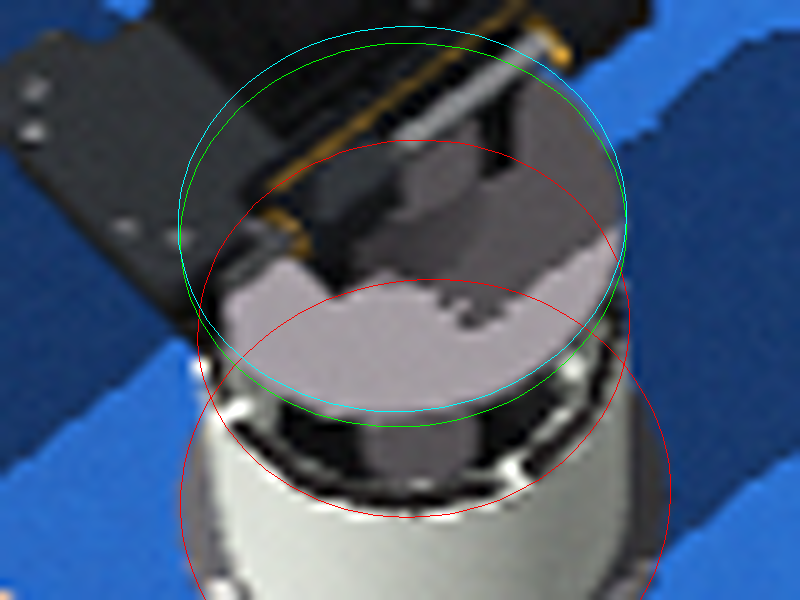

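Overlay: predicted lid circles match the held lid (right edge 625, bottom 425) and the rim circle matches the canister (bottom 515), all within about 1 px. Now lowering.

send_rows(moves=[0.02,0.01,0,0.001,0,0,0,0.02,0.01,0,0,0,0,0,0.02,0.008,0,0,0,0,0,0.02,0.004,0,0,0,0,0,0.02,0.003,0,0,0,0,0,0.02,0,0,0,0,0,0,0.02,0,0,0,0,0,0])

```text
t: 6.93
ee_pos: [0.5601, -0.1669, 0.1254]
orientation: [0.698, 0.114, 0.698, -0.114]
ft_force: [-0.8, 0.4, -1.7]
opening: 0.0434
```

send_rows(moves=[0.02,0.002,0,0,0,0,0,0.02,0.002,0,0,0,0,0,0.02,0,0,0,0,0,0,0.02,0,0,0,0,0,0])

```text
t: 7.27
ee_pos: [0.5601, -0.1669, 0.1216]
orientation: [0.698, 0.114, 0.698, -0.114]
ft_force: [-0.3, -0.5, -2.2]
opening: 0.0431
```

send_rows(moves=[0.02,0.0015,0,0,0,0,0,0.02,0.0015,0,0,0,0,0,0.02,0,0,0,0,0,0,0.02,0,0,0,0,0,0])

```text
t: 7.6
ee_pos: [0.56, -0.1668, 0.1184]
orientation: [0.698, 0.114, 0.698, -0.114]
ft_force: [0.2, 0.7, -2.3]
opening: 0.0435
```

send_rows(moves=[0.02,0.001,0,0,0,0,0,0.02,0.001,0,0,0,0,0,0.02,0,0,0,0,0,0,0.02,0,0,0,0,0,0])

```text
t: 7.93
ee_pos: [0.5605, -0.167, 0.1176]
orientation: [0.698, 0.114, 0.698, -0.114]
ft_force: [-2.3, 2.3, 5.3]
opening: 0.0431
```

send_rows(moves=[0.02,0.001,0,0,0,0,0,0.02,0.001,0,0,0,0,0,0.02,0,0,0,0,0,0,0.02,0,0,0,0,0,0])

```text
t: 8.27
ee_pos: [0.5603, -0.167, 0.1165]
orientation: [0.698, 0.114, 0.698, -0.114]
ft_force: [-5.9, 2.7, 11.0]
opening: 0.0434
```

send_rows(moves=[0.02,0.001,0,0,0,0,0,0.02,0.001,0,0,0,0,0,0.02,0,0,0,0,0,0,0.02,0,0,0,0,0,0])

```text
t: 8.6
ee_pos: [0.5604, -0.167, 0.1153]
orientation: [0.698, 0.114, 0.698, -0.114]
ft_force: [-8.1, 3.1, 16.5]
opening: 0.0435
```

send_rows(moves=[0.02,0,0,-0.0015,0,0,0,0.02,0.001,0,0,0,0,0,0.02,0,0,0,0,0,0,0.02,0,0,0,0,0,0])

```text
t: 8.93
ee_pos: [0.5603, -0.167, 0.1149]
orientation: [0.699, 0.114, 0.696, -0.114]
ft_force: [-5.3, 1.8, 15.7]
opening: 0.0435
```

send_rows(moves=[0.02,0.001,0,0,0,0,0,0.02,0.001,0,0,0,0,0,0.02,0,0,0,0,0,0,0.02,0,0,0,0,0,0])

```text
t: 9.27
ee_pos: [0.5604, -0.167, 0.1132]
orientation: [0.699, 0.114, 0.696, -0.114]
ft_force: [-5.4, 2.2, 17.4]
opening: 0.0435
```

send_rows(moves=[0.02,0.001,0,0,0,0,0,0.02,0.001,0,0,0,0,0,0.02,0,0,0,0,0,0,0.02,0,0,0,0,0,0])

```text
t: 9.6
ee_pos: [0.5604, -0.167, 0.1124]
orientation: [0.699, 0.114, 0.696, -0.114]
ft_force: [-8.5, 4.1, 24.1]
opening: 0.0434
```

send_rows(moves=[0.02,0.001,0,0,0,0,0,0.02,0,0,0,0,0,0,0.02,0,0,0,0,0,0])

```text
t: 9.85
ee_pos: [0.5604, -0.167, 0.1124]
orientation: [0.699, 0.113, 0.696, -0.114]
ft_force: [-12.9, 5.1, 30.9]
opening: 0.0433
```

send_rows(moves=[0.02,-0.002,0,0,0,0,0,0.02,-0.001,0,0,0,0,0,0.06,0,0,0,0,0,0,0.06,0,0,0,0,0,0,0.06,0,0,0,0,0,0,0.06,0,0,0,0,0,0,0.06,0,0,0,0,0,0])

```text
t: 10.43
ee_pos: [0.5584, -0.1663, 0.109]
orientation: [0.698, 0.114, 0.698, -0.114]
ft_force: [-0.1, -0.3, -0.8]
opening: 0.0591
```

```bash
python3 - <<'E'
from h import *
go([.5603,-.166,.20])
E
```

```text
t 10.43 pos [ 0.5584 -0.1663  0.109 ] F [-0.1 -0.3 -0.8] open 0.0591 yaw 71.45
axes
 [[-7.000e-04  3.182e-01  9.480e-01]
 [ 3.000e-04  9.480e-01 -3.182e-01]
 [-1.000e+00  0.000e+00 -8.000e-04]]
turn [ 0.   -0.04 -0.  ]
shift tool mm [-91.    0.9   1.6] after turn [-91.    0.9   1.7]
```

send_rows(moves=[0.08,-0.005,0,0,0,0,0,0.08,-0.02,0,0,0,0,0,0.08,-0.03,0,0,0,0,0,0.08,-0.03,0,0,0,0,0,0,-0.035,0,0.002,0,0,0,0,-0.02,0,0,0,0,0,0,0,0,0,0,0,0,0,0,0,0,0,0,0,0,0,0,0,0,0,0,0,0,0,0,0,0,0,0,0,0,0,0,0,0])

```text
t: 11.35
ee_pos: [0.5597, -0.1666, 0.2476]
orientation: [0.697, 0.114, 0.699, -0.114]
ft_force: [-0.1, -0.4, -0.6]
opening: 0.0408
```

```bash
python3 - <<'E'
from h import *
go([.5604,-.1668,.185])
im=r.snapshot("scene"); c=proj("scene",[.5604,-.1659,.11]).round().astype(int); S=8
k=cv2.resize(im[c[1]-40:c[1]+35,c[0]-50:c[0]+50],None,fx=S,fy=S,interpolation=cv2.INTER_CUBIC)
def circ(x,y,z,R,col):
    q=np.array([proj("scene",[x+R*np.cos(u),y+R*np.sin(u),z]) for u in np.linspace(0,6.283,90)])
    q=(q-c+[50,40]+.5)*S; cv2.polylines(k,[q.round().astype(np.int32)],True,col,1)
circ(.5602,-.1641,.108,.058,(0,255,255)); circ(.5602,-.1641,.168,.017,(0,255,0))
cv2.imwrite("pics/e.png",k[:,:,::-1])
m=near("scene","pump_lid",[.5602,-.1641,.12]); print(m is not None and fit({"scene":m},LID,np.array([.5602,-.1641,.092]),False))
E
```

```text
t 11.35 pos [ 0.5597 -0.1666  0.2476] F [-0.1 -0.4 -0.6] open 0.0408 yaw 71.45
axes
 [[-3.100e-03  3.182e-01  9.480e-01]
 [ 1.400e-03  9.480e-01 -3.182e-01]
 [-1.000e+00  3.000e-04 -3.300e-03]]
turn [ 0.   -0.19 -0.02]
shift tool mm [62.6  0.1  1. ] after turn [62.6  0.1  0.7]
(array([ 0.56045613, -0.16510385]), np.float64(0.05361282825469971))
```

View pics/e.png

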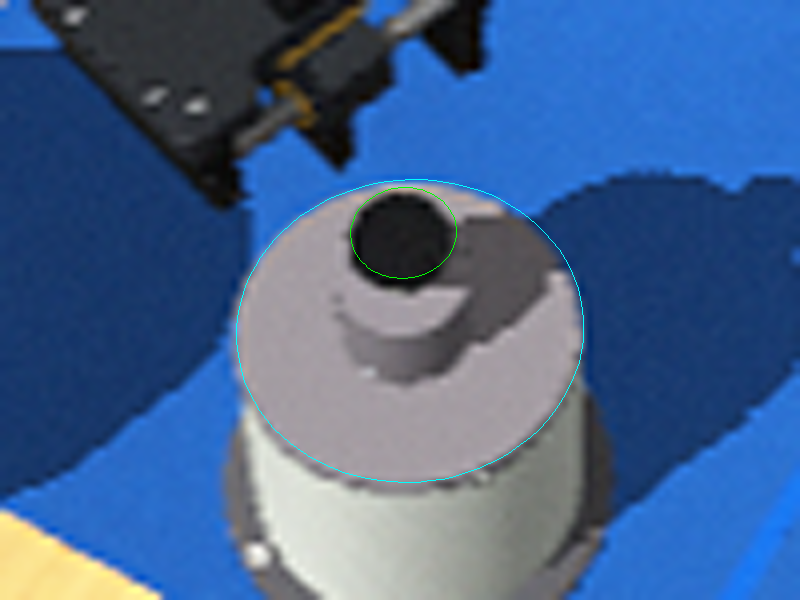

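Lid sits level on the rim, concentric with the predicted home circle (cyan, bottom at 482); plunger head at (402,238). Next I check with light edge presses all round, before pumping.

send_rows(moves=[0,0,0,0.026,0,0,0,0,0,0,0.025,0,0,0,0,0.03,0,0,0,0,0,0,0.04,0,0,0,0,0,0,0.04,0,0,0,0,0,0,0.02,0,0,0,0,0,0,0.005,0,0,0,0,0,0,0,0,0,0,0,0])

```text
t: 12.12
ee_pos: [0.6077, -0.1828, 0.1124]
orientation: [0.696, 0.114, 0.699, -0.114]
ft_force: [1.1, 0.5, -0.7]
opening: 0.0004
```

send_rows(moves=[0,0.003,0,0,0,0,0,0,0.002,0,0,0,0,0,0,0,0,0,0,0,0])

```text
t: 12.37
ee_pos: [0.6099, -0.1837, 0.1112]
orientation: [0.699, 0.114, 0.697, -0.114]
ft_force: [0.2, 0.1, -0.2]
opening: 0.0005
```

send_rows(moves=[0,0.001,0,0,0,0,0,0,0,0,0,0,0,0])

```text
t: 12.53
ee_pos: [0.6094, -0.1835, 0.1095]
orientation: [0.698, 0.114, 0.697, -0.114]
ft_force: [0.0, 0.7, -0.0]
opening: 0.0001
```

send_rows(moves=[0,0.001,0,0,0,0,0,0,0.001,0,0,0,0,0,0,0,0,0,0,0,0])

```text
t: 12.78
ee_pos: [0.6094, -0.1835, 0.1084]
orientation: [0.698, 0.114, 0.697, -0.114]
ft_force: [-2.6, 0.8, 8.7]
opening: 0.0002
```

send_rows(moves=[0,0.001,0,0,0,0,0,0,0,0,0,0,0,0])

```text
t: 12.95
ee_pos: [0.6095, -0.1835, 0.1084]
orientation: [0.698, 0.114, 0.697, -0.114]
ft_force: [-4.8, 2.0, 12.7]
opening: 0.0003
```

send_rows(moves=[0,-0.02,0,0,0,0,0,0,-0.03,0,0,0,0,0,0,-0.03,0,0,0,0,0,0,0,0,-0.03,0,0,0,0,0,0,-0.04,0,0,0,0,0,0,-0.03,0,0,0,0,0.03,0,0,0,0,0,0,0.03,0,0,0,0,0,0,0.012,0,0,0,0,0,0,0.003,0,0,0,0,0,0,0.002,0,0,0,0,0,0,0.002,0,0,0,0,0,0,0,0,0,0,0,0,0,0,0,0,0,0,0])

```text
t: 14.12
ee_pos: [0.5147, -0.1517, 0.1084]
orientation: [0.698, 0.114, 0.698, -0.114]
ft_force: [-5.5, 3.4, 7.3]
opening: 0.0005
```

send_rows(moves=[0,0.001,0,0,0,0,0,0,0,0,0,0,0,0])

```text
t: 14.28
ee_pos: [0.5147, -0.1517, 0.1083]
orientation: [0.698, 0.114, 0.698, -0.114]
ft_force: [-8.0, 2.7, 13.5]
opening: 0.0005
```

send_rows(moves=[0,-0.02,0,0,0,0,0,0,-0.03,0,0,0,0,0,0,-0.03,0,0,0,0,0,0,0,0.024,0.025,0,0,0,0,0,0.024,0.025,0,0,0,0,0,0,0,0,0,0,0,0.03,0,0,0,0,0,0,0.03,0,0,0,0,0,0,0.012,0,0,0,0,0,0,0.003,0,0,0,0,0,0,0.002,0,0,0,0,0,0,0.002,0,0,0,0,0,0,0,0,0,0,0,0,0,0.001,0,0,0,0,0,0,0,0,0,0,0,0])

```text
t: 15.53
ee_pos: [0.5779, -0.1224, 0.1084]
orientation: [0.699, 0.114, 0.697, -0.114]
ft_force: [-3.7, 0.5, 8.7]
opening: 0.0003
```

send_rows(moves=[0,-0.02,0,0,0,0,0,0,-0.03,0,0,0,0,0,0,-0.03,0,0,0,0,0,0,0,-0.024,0,0,0,0,0,0,-0.036,0,0,0,0,0,0,-0.036,0,0,0,0,0,0.03,0,0,0,0,0,0,0.03,0,0,0,0,0,0,0.012,0,0,0,0,0,0,0.003,0,0,0,0,0,0,0.002,0,0,0,0,0,0,0.002,0,0,0,0,0,0,0,0,0,0,0,0,0,0.001,0,0,0,0,0,0,0,0,0,0,0,0])

```text
t: 16.78
ee_pos: [0.5477, -0.2131, 0.1084]
orientation: [0.699, 0.113, 0.697, -0.114]
ft_force: [-2.2, 1.3, 8.7]
opening: 0.0006
```

All four edge presses stop at 108.3–108.4 mm, so the lid is home and level. Next: plunger.

send_rows(moves=[0,-0.02,0,0,0,0,0,0,-0.03,0,0,0,0,0,0,-0.03,0,0,0,0,0,0,0,0.024,-0.002,0,0,0,0,0,0.024,0,0,0,0,0,0,0,0,0,0,0,0,0.008,0,0,0,0,0,0,0.004,0,0,0,0,0,0,0,0,0,0,0,0])

```text
t: 17.53
ee_pos: [0.5586, -0.1669, 0.1718]
orientation: [0.697, 0.114, 0.699, -0.114]
ft_force: [-0.3, -0.2, 0.0]
opening: 0.0002
```

send_rows(moves=[0,0.004,0,0,0,0,0,0,0.004,0,0,0,0,0,0,0.004,0,0,0,0,0,0,0,0,0,0,0,0])

```text
t: 17.87
ee_pos: [0.5596, -0.1674, 0.1612]
orientation: [0.698, 0.114, 0.698, -0.114]
ft_force: [-1.4, -0.3, 5.7]
opening: 0.0001
```

send_rows(moves=[0,0.004,0,0,0,0,0,0,0.004,0,0,0,0,0,0,0.003,0,0,0,0,0,0,0,0,0,0,0,0])

```text
t: 18.2
ee_pos: [0.5597, -0.1675, 0.1512]
orientation: [0.698, 0.114, 0.698, -0.114]
ft_force: [-2.8, -0.3, 7.5]
opening: 0.0005
```

send_rows(moves=[0,0.0015,0,0,0,0,0,0,0.001,0,0,0,0,0,0,0,0,0,0,0,0,0,0,0,0,0,0,0])

```text
t: 18.53
ee_pos: [0.5598, -0.1675, 0.1503]
orientation: [0.698, 0.114, 0.698, -0.114]
ft_force: [-5.7, 0.8, 13.7]
opening: 0.0007
```

send_rows(moves=[0,0.001,0,0,0,0,0,0,0,0,0,0,0,0,0,0,0,0,0,0,0])

```text
t: 18.78
ee_pos: [0.5599, -0.1675, 0.1503]
orientation: [0.698, 0.114, 0.697, -0.114]
ft_force: [-8.1, 1.9, 18.9]
opening: 0.0007
```

Stop reached at 150.3 mm (force 19 N, no further movement). Back up well clear, then the second stroke.

send_rows(moves=[0,-0.006,0,0,0,0,0,0,-0.008,0,0,0,0,0,0,-0.008,0,0,0,0,0,0,-0.008,0,0,0,0,0,0,0,0,0,0,0,0,0,0,0,0,0,0,0,0,0,0,0,0,0,0,0,0,0,0,0,0])

```text
validation failed for argument at $.mo...
```

```bash
python3 - <<'E'
from h import *
go([.5604,-.1665,.150])
im=r.snapshot("scene"); c=proj("scene",[.5604,-.1659,.13]).round().astype(int)
k=cv2.resize(im[c[1]-50:c[1]+40,c[0]-50:c[0]+50],None,fx=6,fy=6,interpolation=cv2.INTER_CUBIC); cv2.imwrite("pics/f.png",k[:,:,::-1])
E
```

```text
t 18.78 pos [ 0.5599 -0.1675  0.1503] F [-8.1  1.9 18.9] open 0.0007 yaw 71.44
axes
 [[ 9.000e-04  3.183e-01  9.480e-01]
 [-1.500e-03  9.480e-01 -3.183e-01]
 [-1.000e+00 -1.100e-03  1.300e-03]]
turn [0.   0.08 0.06]
shift tool mm [0.3 1.1 0.2] after turn [0.3 1.1 0.2]
```

View pics/f.png

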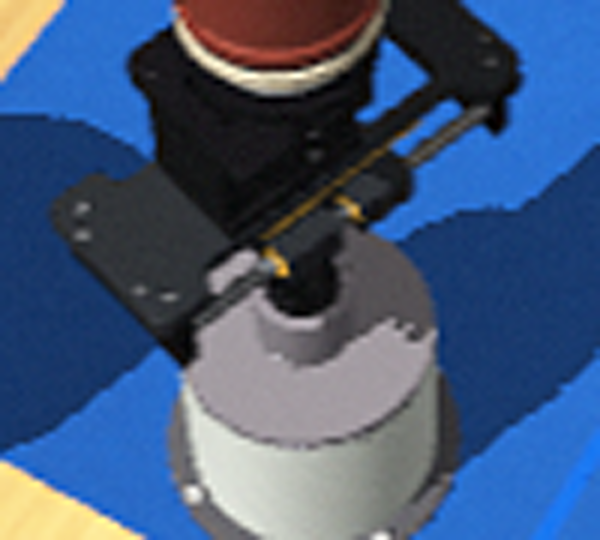

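The row count was off, so that move was refused. The picture shows the head at its stop on the collar (300,295). Sending the rise again.

send_rows(moves=[0,-0.006,0,0,0,0,0,0,-0.008,0,0,0,0,0,0,-0.008,0,0,0,0,0,0,-0.008,0,0,0,0,0,0,0,0,0,0,0,0,0,0,0,0,0,0,0,0,0,0,0,0,0,0,0,0,0,0,0,0,0])

```text
t: 19.5
ee_pos: [0.5591, -0.1664, 0.176]
orientation: [0.697, 0.114, 0.698, -0.114]
ft_force: [0.1, 0.3, 0.3]
opening: 0.0004
```

send_rows(moves=[0,0.005,0,0,0,0,0,0,0.005,0,0,0,0,0,0,0.005,0,0,0,0,0,0,0.004,0,0,0,0,0,0,0.004,0,0,0,0,0,0,0.004,0,0,0,0,0,0,0.002,0,0,0,0,0,0,0.001,0,0,0,0,0,0,0,0,0,0,0,0,0,0,0,0,0,0,0,0,0,0,0,0,0,0])

```text
t: 20.42
ee_pos: [0.56, -0.1668, 0.1502]
orientation: [0.698, 0.114, 0.697, -0.114]
ft_force: [-8.3, 4.6, 21.2]
opening: 0.0003
```

send_rows(moves=[0,-0.006,0,0,0,0,0,0,-0.008,0,0,0,0,0,0,-0.008,0,0,0,0,0,0,-0.008,0,0,0,0,0,0,-0.02,0,0,0,0,0,0,-0.03,0,0,0,0,0,0,-0.03,0,0,0,0,0,0,0,-0.03,-0.02,0,0,0,0,0,-0.03,-0.02,0,0,0,0,0,0,0,0,0,0])

```text
t: 21.25
ee_pos: [0.4992, -0.2137, 0.257]
orientation: [0.697, 0.114, 0.698, -0.116]
ft_force: [0.0, -0.9, -0.1]
opening: 0.0004
```

```bash
python3 - <<'E'
from h import *
go(None)
im=r.snapshot("scene"); r.snapshot("top"); c=proj("scene",[.5604,-.1659,.12]).round().astype(int); S=8
m=near("scene","pump_lid",[.5602,-.1641,.12]); print(m is not None and fit({"scene":m},LID,np.array([.5602,-.1641,.092]),False))
k=cv2.resize(im[120:360,130:410],(700,600),interpolation=cv2.INTER_CUBIC)
cv2.imwrite("pics/g.png",k[:,:,::-1])
E
```

```text
t 21.25 pos [ 0.4992 -0.2137  0.257 ] F [ 0.  -0.9 -0.1] open 0.0004 yaw 71.31
axes
 [[-0.0024  0.3205  0.9472]
 [-0.0018  0.9472 -0.3205]
 [-1.     -0.0025 -0.0017]]
turn [-0.   -0.1   0.14]
(array([ 0.56084371, -0.16500958]), np.float64(0.03292910382151604))
```

View pics/g.png

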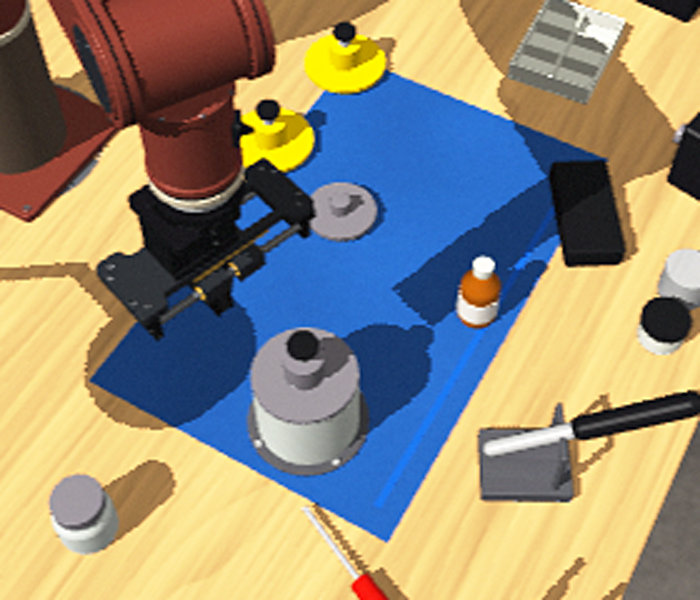

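The lid is seated level (305,390), the plunger is fully up (302,345), the robot is clear, and the bystanders have not moved.

```bash
python3 -c "
from bench import r
print(r.hand_in())"
```

```text
the job is handed in; nothing more can be done
None
```

The canister is closed with the grey pump lid, the plunger has had two full strokes, and the job is handed in at about 21 s of the 67 s allowed.

- **Seating:** I pressed the lid down by its collar until it stopped moving, with the press force rising to about 31 N. Light presses (9–13 N) at four points round the edge all stopped at 108.3–108.4 mm, against 108 mm expected for fully home. That means it is level and on the metal.
- **Pumping:** Both strokes ended firmly at about 150.3 mm, 18 mm below rest, at about 19 and 21 N. I lifted clear after each one. After the first, the force was back to zero with the tool above the head's rest height. After the second, the last picture shows the plunger fully up.
- **Last picture:** The lid fits the home pose to about 1 mm, the robot touches nothing, and the other things in the part I viewed have not moved. The carton was outside that crop.

**Disagreements:**
- The two cameras differed by about 3 mm in y, so I averaged them.
- One fit of the held lid's edge was about 5 mm off the arm's own reading. An overlay showed the reading was right.
- A side force of up to about 14 N built up while seating the lid. It was gone once I let go.
- One move call was refused for a wrong row count and sent again, so the plunger stayed down a little longer on the first stroke.

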